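Find the full valve carton by its weight

ROBOT

A 7-joint arm with a two-finger parallel gripper is mounted at the origin on a cart in front of the work surface, level with it; the furniture and walls round the work are solid. World frame = base frame: x ahead of the robot, y to its left, z up, the work surface at z = 0. Lengths are in m, angles in rad, forces in N, time in s.
With the tool pointing down it reaches from about 0.35 to 0.9 m from the base axis. Payload 8.1 kg.
Tool frame: the origin (TCP) lies on the centre line of the jaws, within the pads' length; the fingertips stand 14 mm ahead of it and the grasp point (between the pads) lies 5 mm behind it; z points along the fingers, y is the direction in which the jaws open and shut (so a half turn about z gives the same grasp; the last joint's range is limited). The gripper opens to 92 mm and grips with 3 to 60 N. Pads are 19 mm wide; open, the fingers measure 130 mm over their backs; the gripper's body (75 mm by 190 mm) begins 47 mm behind the grasp point.
Start: joints at [1.15, 0.434, 0.025, 1.573, -0.012, 1.134, -0.075], TCP at [0.195, -0.594, 0.241] pointing down, gripper open.
Joint ranges: [-2.62, 2.62], [-0.44, 2.09], [-1.27, 1.32], [0.08, 2.57], [-1.32, 4.46], [0.12, 2], [-2.74, 2.74]. Speed limits (rad/s): [2.22, 2.22, 3.01, 3.01, 3.14, 3.14, 3.14].

INTERFACE

Orientations are given as a rotation vector (axis times angle).
In Python, from cell import arm, optics gives the robot as it stands.
- The arm moves only by the shell command python3 -m creep 'ROWS' [FORCE]. ROWS is JSON, a list of rows, each an object with "translation": the shift along the tool's x, y, z in m, a list of three; "rot": the turn, a rotation vector about the tool's x, y, z in degrees, a list of three; "jaw": the finger opening in m, from 0 to 0.0918. In form: [{"translation": [x, y, z], "rot": [wx, wy, wz], "jaw": jaw}, ...]. A call has 1 to 12 rows; each row shifts and turns the commanded pose from where the row before left it, along the tool's axes as they then stand; what a row does not reach is not made up. A row lasts 1/12 s, in which the tool goes at most 41.7 mm and 7.16 degrees, less where a joint would pass 70% of its speed; a pose out of reach is approached as far as the arm can. A call is refused whole if a number of a shift passes 0.0417 or a number of a turn 7.16, either way. A call with a gripper value outside its range is refused whole. The fingers move at their own pace and stop on an object; FORCE is the grip in N (left out, the last holds). Time passes only in rows, so rows that do not move let the fingers close. It gives the time, the measured TCP pose, the force and the opening at its end, in the units of the state.
- arm.observe(): the state, without advancing time (a new reading comes with each control period).
- optics.get_image(name): name is "side" or "top"; returns the picture (420x560x3 uint8, red, green, blue); there is no depth.
- optics.camera_info(name): a dict with "fx", "fy", "cx", "cy" (pixels), "R" (3x3) and "t" (3): a world point X has camera coordinates R X + t. Camera axes: x right, y down, z forward; pixel columns grow to the right and rows downward; lengths in m; the calibration is good to about 2 mm. A picture is of the moment at which its call begins. camera_info takes no time and is no camera call.
- arm.sign_off(): hands the job in, once; it reports no verdict.
Trained networks look in the newest picture that a camera, given by its name, has taken for a name from the list of things; names that differ only in an ending like _2 or _b are one class to them, and where a whole thing is asked for, a point or a joint stands for the part that bears it (a point fixed in the world has none). Each returns a list of dicts, best first, with "score" (0 to 1); they miss things now and then, are a little off and sometimes report something else, mostly with a low value. They report only what shows in the picture. A call takes as long as a camera call. They do not tell look-alikes from the thing itself.
- optics.boxes_of(camera, thing): "location" ([column, row] in pixels, amid what is visible of it).
- optics.pinpoint(camera, thing): "location" ([column, row] in pixels: a listed point, or the origin of a listed thing).
The state is a dict: "clock": time; "joints": joint angles; "dq": joint speeds; "joint_efforts": joint torques, N m; "position": TCP position; "ee_rot": TCP orientation; "force": force on the tool from outside, world axes, zero at the start; "ft_torque": the same for the moment, N m; "width": opening from 0.0 (shut) to 1.0 (fully open).
Only numpy, scipy, OpenCV 4.12 (cv2) and the standard library are available. Lean on these libraries where they do the work, as an engineer would, in place of code of your own. Each camera call takes 0.05 s, during which the arm holds its last target.

TASK

The two tall cardboard cartons look alike, but one is packed full and the other is nearly empty. Lift the left-hand carton straight up, a good 5 cm clear of the table, to feel its weight and set it down again; then lift the right-hand one in the same way. Stand the heavier one upright on the floor of the shallow wooden tray and leave the lighter one standing upright on the table where it was; do not tip either over.

Things in the scene. Friction and masses are not known exactly. Their poses are not given: they have to be found in the camera images.
- carton_left: left-hand (larger y) of two identical closed orange-brown cardboard cartons, upright on the table, rigid, 34 x 34 mm and 75 mm tall. Origin: centre of its underside; z up its height, x and y square to its sides. Full carton about 0.45 to 0.6 kg, nearly empty one about 0.1 kg; either may be on the left. The contents have 2 mm of play. Grip across either pair of sides with about 25 N.
- carton_right: the right-hand (smaller y) of the two cartons, of the same shape, size and axes as the left-hand one; one of the two is full and the other nearly empty.
- tray: shallow open wooden tray lined with grey felt, fixed to the table, to the left (+y) of both cartons: 120 mm along its x, 150 mm along its y, walls 6 mm thick and 16 mm high; its inner floor lies 6 mm above the table. Origin: centre of its underside, on the table; z up. A small brass label holder marks its front (-x) wall.
Mind the look-alikes: they are no part of the job. What is shaped like the carton_right but green or turquoise is not meant. What is shaped like the carton_left but red is not meant.

How it is judged:
On the way, in this order (a step that is already met when the one before it is completed fails the run):
1. the left-hand carton is lifted at least 30 mm clear of the table while the right-hand one stands on it (height (world z) of carton_left above 0.03 m and height (world z) of carton_right below 0.006 m), for 0.3 s.
2. then the right-hand carton is lifted at least 30 mm while the left-hand one stands set down again (table or tray) (height (world z) of carton_right above 0.03 m and height (world z) of carton_left below 0.012 m), for 0.3 s.
At the end, for the whole second after the job is handed in: The heavier carton (bearing on the tray with over 2.5 N) rests on the tray floor, centre within 40 mm (x) and 55 mm (y) of the tray centre in its axes; the lighter rests on the table within 60 mm of its start; both within 10 degrees of upright (((contact force between carton_left and tray above 2.5 N and x of carton_left in the frame of tray between -0.04 and 0.04 m and y of carton_left in the frame of tray between -0.055 and 0.055 m and height (world z) of carton_left below 0.012 m and angle between each of carton_left, carton_right's own z axis and vertical below 0.17 rad and linear speed of each of carton_left, carton_right below 0.01 m/s and distance of carton_right from where it was at the start of the episode below 0.06 m and height (world z) of carton_right below 0.006 m) or (contact force between carton_right and tray above 2.5 N and x of carton_right in the frame of tray between -0.04 and 0.04 m and y of carton_right in the frame of tray between -0.055 and 0.055 m and height (world z) of carton_right below 0.012 m and angle between each of carton_right, carton_left's own z axis and vertical below 0.17 rad and linear speed of each of carton_right, carton_left below 0.01 m/s and distance of carton_left from where it was at the start of the episode below 0.06 m and height (world z) of carton_left below 0.006 m))); the robot touches nothing.
It fails at once if a carton is tipped by more than about 45 degrees (angle between any of carton_left, carton_right's own z axis and vertical above 0.8 rad).
It also fails if it takes over 67 s, if anything falls off the work surface, if the arm or the gripper's body presses on something with over 40 N, if the wrist force passes 120 N, or if a joint passes its speed limit or range.

## Working session

There is one attempt and no reset: what is moved stays moved. The work goes in short steps, Python scripts to look and compute and a shell command to move; the robot and the scene stay as the last step left them, time stands still between calls to the robot, and variables do not carry over. Pictures are saved under pics/ and viewed, and the job is handed in when it is done.

```bash
mkdir -p pics; ls
python3 - <<'E'
from cell import arm, optics
import cv2,numpy as np
s=arm.observe();print(s)
for n in("side","top"):
    im=optics.get_image(n);cv2.imwrite(f"pics/{n}0.png",im[:,:,::-1])
    print(n,optics.camera_info(n))
    for t in("carton_left","tray"):
        print(t,optics.boxes_of(n,t)); print(t,optics.pinpoint(n,t))
E
```

```text
pics
{'clock': 0.0, 'joints': array([ 1.15038053,  0.43521961,  0.02498178,  1.57410637, -0.01163179,
        1.13401788, -0.0750864 ]), 'dq': array([-0.00165751, -0.00182181, -0.00016627,  0.00044857, -0.00098143,
       -0.00226632, -0.00086299]), 'joint_efforts': array([-3.38226710e-05, -6.67845154e+01,  9.84591767e-01, -3.14452565e+01,
       -6.05799886e-02,  4.27386013e-02,  9.17804209e-05]), 'position': array([ 0.19510182, -0.59323816,  0.23994357]), 'ee_rot': array([-3.10048749e+00, -4.96757734e-01,  5.84245801e-04]), 'force': array([-0.04919504,  0.39929815,  0.33492586]), 'ft_torque': array([0.0091952 , 0.02499671, 0.0057725 ]), 'width': 0.9987711006172059}
side {'fx': 434.68661645235, 'fy': 434.68661645235, 'cx': 284.1906179257077, 'cy': 208.9534183248845, 'R': array([[ 0.99932118, -0.03670875, -0.00310571],
       [-0.02541355, -0.62588315, -0.77950269],
       [ 0.02667076,  0.77905247, -0.62639118]]), 't': array([-0.52229591,  0.13431241,  0.7999631 ])}
carton_left [{'location': [273.7, 213.4], 'score': 0.92}, {'location': [309.5, 223.0], 'score': 0.84}]
carton_left [{'location': [272.4, 230.7], 'score': 0.84}, {'location': [310.4, 238.7], 'score': 0.7}]
tray [{'location': [257.9, 172.1], 'score': 0.83}]
tray []
top {'fx': 460.4154820007632, 'fy': 460.4154820007632, 'cx': 281.98921212409306, 'cy': 207.03323962831297, 'R': array([[ 0.00518944, -0.99998274, -0.00275387],
       [-0.98691978, -0.00467787, -0.16114425],
       [ 0.16112858,  0.0035541 , -0.98692702]]), 't': array([0.13492242, 0.52477243, 0.80550387])}
carton_left [{'location': [294.1, 218.9], 'score': 0.94}, {'location': [304.2, 180.5], 'score': 0.66}]
carton_left [{'location': [293.1, 223.3], 'score': 0.89}, {'location': [301.9, 182.7], 'score': 0.67}]
tray [{'location': [171.9, 235.9], 'score': 0.74}]
tray [{'location': [173.8, 232.1], 'score': 0.7}]
```

View pics/side0.png

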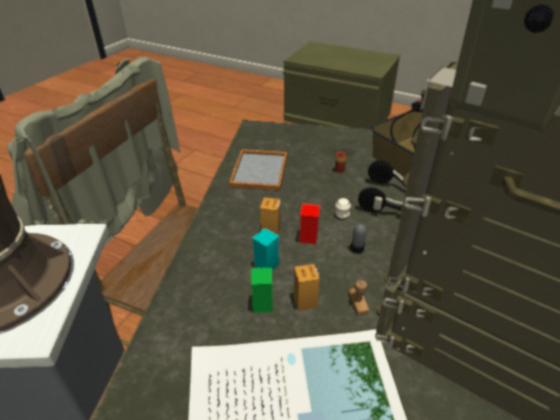

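View pics/top0.png

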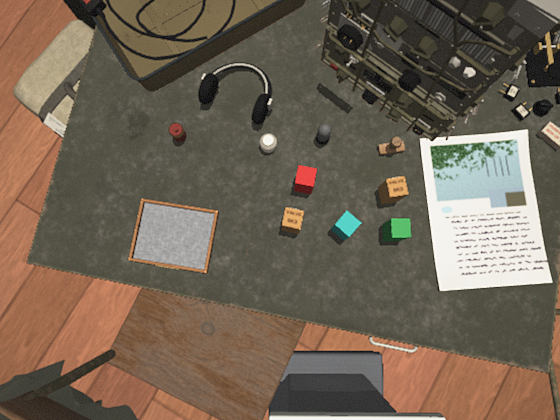

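Run:
```python
import cv2
a=cv2.imread("pics/side0.png")[120:300,200:420];cv2.imwrite("pics/side0c.png",cv2.resize(a,None,fx=3.5,fy=3.3,interpolation=2))
a=cv2.imread("pics/top0.png")[120:320,100:360];cv2.imwrite("pics/top0c.png",cv2.resize(a,None,fx=3,fy=3,interpolation=2))
```

```text
(no output)
```

View pics/side0c.png

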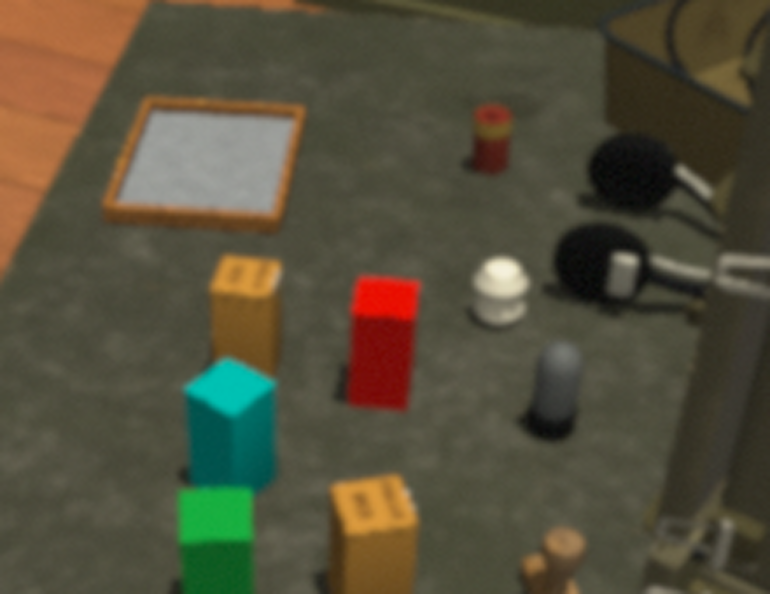

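View pics/top0c.png

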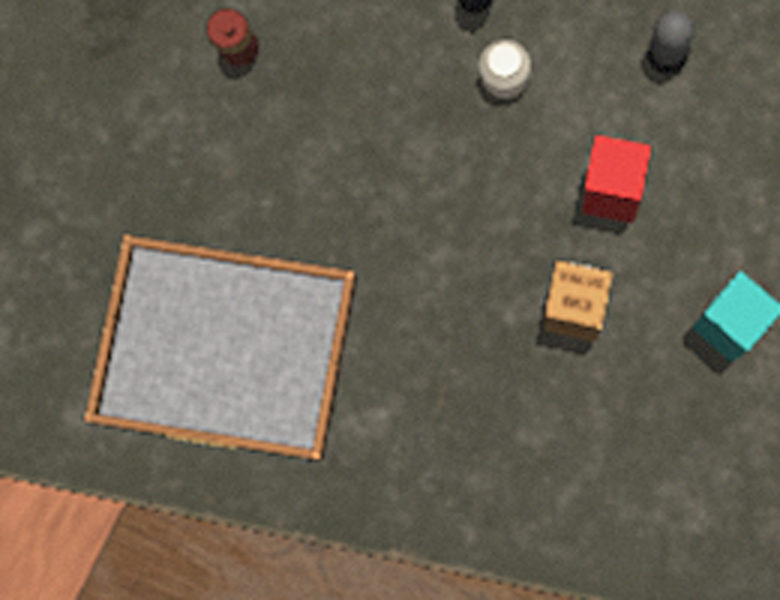

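The top view shows orange cartons at (293,218), which is left, and (397,188), which is right. Red (306,179), turquoise (347,224) and green (401,228) are look-alikes. The orange "VALVE" boxes fit the description: orange-brown cardboard. The tray is at (174,236), with its brass label on the lower (-x) wall.

```bash
cat > h.py <<'E'
from cell import arm, optics
import cv2,numpy as np
from scipy.optimize import least_squares
from scipy.spatial.transform import Rotation as Ro
def proj(n,X):
    c=optics.camera_info(n);P=np.asarray(X)@c['R'].T+c['t'];return np.c_[c['fx']*P[:,0]/P[:,2]+c['cx'],c['fy']*P[:,1]/P[:,2]+c['cy']]
def back(n,px,z):
    c=optics.camera_info(n);p=np.atleast_2d(px).astype(float)
    d=np.c_[(p[:,0]-c['cx'])/c['fx'],(p[:,1]-c['cy'])/c['fy'],np.ones(len(p))]@c['R'];o=-c['R'].T@c['t']
    return o+d*((z-o[2])/d[:,2])[:,None]
def mask(im,lo,hi):
    h=cv2.cvtColor(im,cv2.COLOR_RGB2HSV);return cv2.inRange(h,lo,hi)
def box(x,y,a,s=.034,h=.075,z0=0):
    r=s/2;q=np.array([[i*r,j*r] for i,j in((-1,-1),(1,-1),(1,1),(-1,1))]);c,sn=np.cos(a),np.sin(a)
    q=q@np.array([[c,sn],[-sn,c]])+[x,y];return np.r_[np.c_[q,np.full(4,z0)],np.c_[q,np.full(4,z0+h)]]
E
python3 - <<'E'
from h import *
im=cv2.imread('pics/top0.png')[:,:,::-1].copy()
m=mask(im,(8,110,40),(22,255,255))
out={}
from scipy.optimize import minimize
def rend(n,p):
    k=np.zeros((420*4,560*4),np.uint8);h=cv2.convexHull(((proj(n,box(*p))+.5)*4).astype(np.float32)).astype(int)
    cv2.fillConvexPoly(k,h,255);return cv2.resize(k,(560,420),interpolation=cv2.INTER_AREA)/255.
im2=cv2.imread('pics/side0.png')[:,:,::-1].copy()
for nm,c,cs in(("L",(293,220),(271,215)),("R",(397,188),(306,286))):
    ms=[]
    for I,cc,n in((im,c,"top"),(im2,cs,"side")):
        k=np.zeros((420,560));k[cc[1]-32:cc[1]+33,cc[0]-22:cc[0]+23]=1
        mm=mask(I,(8,120,40),(22,255,255))/255.*k; ms.append((n,mm,k));print(nm,n,mm.sum())
    x0=back("top",[c],.05)[0,:2]
    use=ms[:1] if nm=="L" else ms
    f=lambda p:sum((np.abs(rend(n,p)-mm)*k).sum() for n,mm,k in use)
    best=min((minimize(f,[*x0,a],method="Nelder-Mead",options=dict(initial_simplex=[[*x0,a],[x0[0]+.01,x0[1],a],[x0[0],x0[1]+.01,a],[*x0,a+.3]])) for a in(-.6,-.3,0,.3,.6)),key=lambda r:r.fun)
    print(nm,best.x,np.degrees(best.x[2]),best.fun,[ (n,(np.abs(rend(n,best.x)-mm)*k).sum()) for n,mm,k in ms])
    # other box for colours
    vis=cv2.resize(im,None,fx=4,fy=4,interpolation=2)[:,:,::-1].copy()
    P=(proj("top",box(*best.x))+.5)*4
    cv2.polylines(vis,[P[4:].astype(int)],1,(255,0,0),1);cv2.polylines(vis,[P[:4].astype(int)],1,(0,255,0),1)
    cv2.imwrite(f"pics/fit{nm}.png",vis[(c[1]-40)*4:(c[1]+40)*4,(c[0]-50)*4:(c[0]+50)*4])
# tray corners outer top z=.016
tc=np.array([[142,199],[218,211],[206,272],[129.5,259.5]])
print(back("top",tc,.016).round(4),back("top",tc,.016).mean(0))
print(back("top",[[306,173],[347,220],[401,224]],.075).round(3))
E
cd pics; python3 -c "
import cv2,numpy as np
cv2.imwrite('fits.png',np.hstack([cv2.imread('fitL.png'),cv2.imread('fitR.png')]))"
```

```text
L top 414.0
L side 796.0
L [ 0.50006069  0.11873013 -0.20663543] -11.83933825442943 54.98823529411764 [('top', np.float64(54.98823529411764)), ('side', np.float64(410.3921568627451))]
R top 517.0
R side 1050.0
R [ 0.55695161 -0.06678889  0.19219764] 11.012113748557828 194.7529411764706 [('top', np.float64(142.59607843137258)), ('side', np.float64(52.15686274509804))]
[[0.5427 0.4048 0.016 ]
 [0.5203 0.2591 0.016 ]
 [0.4054 0.2783 0.016 ]
 [0.4278 0.422  0.016 ]] [0.47404655 0.34105267 0.016     ]
[[ 0.581  0.095  0.075]
 [ 0.496  0.023  0.075]
 [ 0.49  -0.072  0.075]]
```

View pics/fits.png

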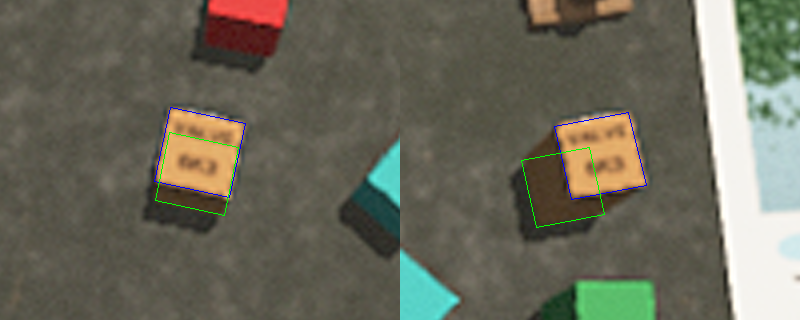

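```bash
cat >> h.py <<'E'
def go(x,y,z,yaw):
    """yaw deg of carton; tool y should be along carton y (mod 180)"""
    s=arm.observe();R=Ro.from_rotvec(s['ee_rot']).as_matrix();p=s['position']
    ty=np.degrees(np.arctan2(R[1,1],R[0,1]))
    print('t',round(s['clock'],2),'p',p.round(4),'tool y az',ty.round(2),'J7',s['joints'][6].round(2),'zaxis',R[:,2].round(4),'F',s['force'].round(2),'w',round(s['width']*91.8,1))
    d=R.T@(np.array([x,y,z])-p);print('tool-frame shift',d.round(4))
    w=(ty-(90+yaw)+90)%180-90   # positive rot about tool z (down) lowers azimuth
    print('rot z tool deg',w.round(2),'alt',(w-180 if w>0 else w+180).round(2))
E
python3 - <<'E'
from h import *
s=arm.observe();print(Ro.from_rotvec(s['ee_rot']).as_matrix().round(3))
go(.5,.1187,.2,-11.8)
print(back("top",[[430,135],[405,120],[328,95]],0),back("top",[[430,135]],.2), back("side",[[380,330]],0))
E
```

```text
[[ 0.95   0.312 -0.   ]
 [ 0.312 -0.95   0.   ]
 [-0.    -0.    -1.   ]]
t 0.5 p [ 0.1953 -0.5937  0.2407] tool y az -71.8 J7 -0.08 zaxis [-0.  0. -1.] F [-0.15 -0.32  0.79] w 91.7
tool-frame shift [ 0.512  -0.5815  0.0407]
rot z tool deg 30.0 alt -150.0
[[ 0.67737235 -0.1554214   0.        ]
 [ 0.70830575 -0.1070034   0.        ]
 [ 0.76035786  0.04611274  0.        ]] [[ 0.61146693 -0.08952063  0.2       ]] [[ 0.67568628 -0.13127531  0.        ]]
```

```bash
python3 -m creep '[{"translation":[0.0256,-0.0291,0],"rot":[0,0,0],"jaw":0.0918},{"translation":[0.0256,-0.0291,0],"rot":[0,0,0],"jaw":0.0918},{"translation":[0.0256,-0.0291,0],"rot":[0,0,0],"jaw":0.0918},{"translation":[0.0256,-0.0291,0],"rot":[0,0,0],"jaw":0.0918},{"translation":[0.0256,-0.0291,0],"rot":[0,0,0],"jaw":0.0918},{"translation":[0.0256,-0.0291,0],"rot":[0,0,0],"jaw":0.0918},{"translation":[0.0256,-0.0291,0],"rot":[0,0,0],"jaw":0.0918},{"translation":[0.0256,-0.0291,0],"rot":[0,0,0],"jaw":0.0918},{"translation":[0.0256,-0.0291,0],"rot":[0,0,0],"jaw":0.0918},{"translation":[0.0256,-0.0291,0],"rot":[0,0,0],"jaw":0.0918}]' 25; python3 -c "
from h import *
go(.5,.1187,.24,-11.8)"
```

```text
clock: 1.33
position: [0.3479, -0.2356, 0.2411]
ee_rot: [3.101, 0.497, 0.001]
force: [0.7, 0.1, -0.3]
width: 1.0
t 1.33 p [ 0.3479 -0.2356  0.2411] tool y az -71.81 J7 -0.82 zaxis [ 7.e-04 -7.e-04 -1.e+00] F [ 0.69  0.05 -0.26] w 91.8
tool-frame shift [ 0.2551 -0.2891  0.0009]
rot z tool deg 29.99 alt -150.01
```

```bash
python3 -m creep '[{"translation":[0.0256,-0.0291,0],"rot":[0,0,0],"jaw":0.0918},{"translation":[0.0256,-0.0291,0],"rot":[0,0,0],"jaw":0.0918},{"translation":[0.0256,-0.0291,0],"rot":[0,0,0],"jaw":0.0918},{"translation":[0.0256,-0.0291,0],"rot":[0,0,0],"jaw":0.0918},{"translation":[0.0256,-0.0291,0],"rot":[0,0,0],"jaw":0.0918},{"translation":[0.0256,-0.0291,0],"rot":[0,0,0],"jaw":0.0918},{"translation":[0.0256,-0.0291,0],"rot":[0,0,0],"jaw":0.0918},{"translation":[0.0256,-0.0291,0],"rot":[0,0,0],"jaw":0.0918},{"translation":[0.0256,-0.0291,0],"rot":[0,0,0],"jaw":0.0918},{"translation":[0.0256,-0.0291,0],"rot":[0,0,0],"jaw":0.0918}]' 
python3 -m creep '[{"translation":[0,0,0],"rot":[0,0,-7],"jaw":0.065},{"translation":[0,0,0],"rot":[0,0,-7],"jaw":0.065},{"translation":[0,0,0],"rot":[0,0,-7],"jaw":0.065},{"translation":[0,0,0],"rot":[0,0,-7],"jaw":0.065},{"translation":[0,0,0],"rot":[0,0,-7],"jaw":0.065},{"translation":[0,0,0],"rot":[0,0,-7],"jaw":0.065},{"translation":[0,0,0],"rot":[0,0,-7],"jaw":0.065},{"translation":[0,0,0],"rot":[0,0,-7],"jaw":0.065},{"translation":[0,0,0],"rot":[0,0,-7],"jaw":0.065},{"translation":[0,0,0],"rot":[0,0,-7],"jaw":0.065},{"translation":[0,0,0],"rot":[0,0,-7],"jaw":0.065},{"translation":[0,0,0],"rot":[0,0,-7],"jaw":0.065}]'
python3 -m creep '[{"translation":[0,0,0],"rot":[0,0,-7],"jaw":0.065},{"translation":[0,0,0],"rot":[0,0,-7],"jaw":0.065},{"translation":[0,0,0],"rot":[0,0,-7],"jaw":0.065},{"translation":[0,0,0],"rot":[0,0,-7],"jaw":0.065},{"translation":[0,0,0],"rot":[0,0,-7],"jaw":0.065},{"translation":[0,0,0],"rot":[0,0,-7],"jaw":0.065},{"translation":[0,0,0],"rot":[0,0,-7],"jaw":0.065},{"translation":[0,0,0],"rot":[0,0,-7],"jaw":0.065},{"translation":[0,0,0],"rot":[0,0,-7],"jaw":0.065},{"translation":[0,0,0],"rot":[0,0,-3],"jaw":0.065},{"translation":[0,0,0],"rot":[0,0,0],"jaw":0.065}]'
python3 - <<'E'
from h import *
go(.5,.1187,.0455,-11.8)
a=optics.get_image("top");b=optics.get_image("side")
cv2.imwrite("pics/1.png",np.hstack([a[100:300,180:480],b[100:300,160:460]])[:,:,::-1])
E
```

```text
clock: 2.17
position: [0.5004, 0.1209, 0.241]
ee_rot: [3.102, 0.496, 0.001]
force: [0.6, -0.5, -0.5]
width: 0.999
clock: 3.17
position: [0.4999, 0.119, 0.2408]
ee_rot: [1.965, 2.45, 0.0]
force: [0.1, -0.1, -0.3]
width: 0.709
clock: 4.08
position: [0.4999, 0.1188, 0.2406]
ee_rot: [-0.32, -3.125, -0.0]
force: [0.0, -0.5, -0.4]
width: 0.708
t 4.08 p [0.4999 0.1188 0.2406] tool y az 78.32 J7 0.62 zaxis [-2.e-04  1.e-04 -1.e+00] F [ 0.01 -0.48 -0.4 ] w 65.0
tool-frame shift [-1.000e-04 -1.000e-04  1.951e-01]
rot z tool deg 0.12 alt -179.88
```

View pics/1.png

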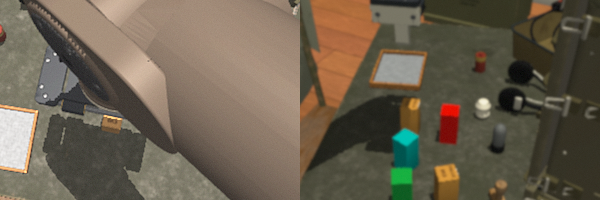

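The tool is lined up over the left carton and its surroundings are clear. I'll descend, close and weigh.

```bash
python3 -m creep '[{"translation":[0,0,0.035],"rot":[0,0,0],"jaw":0.065},{"translation":[0,0,0.035],"rot":[0,0,0],"jaw":0.065},{"translation":[0,0,0.035],"rot":[0,0,0],"jaw":0.065},{"translation":[0,0,0.02],"rot":[0,0,0],"jaw":0.065},{"translation":[0,0,0.015],"rot":[0,0,0],"jaw":0.065},{"translation":[0,0,0.01],"rot":[0,0,0],"jaw":0.065},{"translation":[0,0,0],"rot":[0,0,0],"jaw":0.065}]'
python3 - <<'E'
from h import *
go(.5,.1187,.040,-11.8)
b=optics.get_image("side")
cv2.imwrite("pics/2.png",cv2.resize(b[100:300,200:400],None,fx=3,fy=3)[:,:,::-1])
E
```

```text
clock: 4.77
position: [0.499, 0.1187, 0.0891]
ee_rot: [-0.325, -3.122, 0.002]
force: [-0.0, -0.2, -0.7]
width: 0.705
t 4.77 p [0.499  0.1187 0.0891] tool y az 78.13 J7 0.43 zaxis [-2.5e-03 -9.0e-04 -1.0e+00] F [-0.02 -0.15 -0.73] w 64.7
tool-frame shift [-0.0011  0.0003  0.0491]
rot z tool deg -0.07 alt 179.93
```

View pics/2.png

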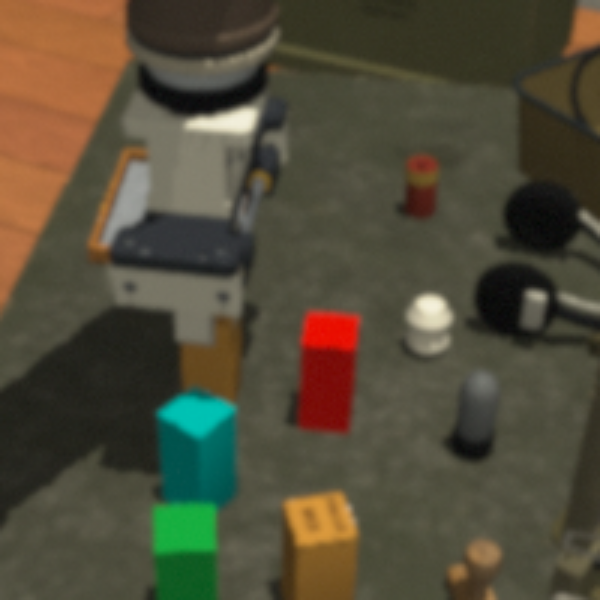

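```bash
python3 -m creep '[{"translation":[-0.001,0,0.02],"rot":[0,0,0],"jaw":0.065},{"translation":[0,0,0.019],"rot":[0,0,0],"jaw":0.065},{"translation":[0,0,0.01],"rot":[0,0,0],"jaw":0.065},{"translation":[0,0,0],"rot":[0,0,0],"jaw":0.065},{"translation":[0,0,0],"rot":[0,0,0],"jaw":0.065}]' 
python3 -m creep '[{"translation":[0,0,0],"rot":[0,0,0],"jaw":0.02},{"translation":[0,0,0],"rot":[0,0,0],"jaw":0.02},{"translation":[0,0,0],"rot":[0,0,0],"jaw":0.02},{"translation":[0,0,0],"rot":[0,0,0],"jaw":0.02},{"translation":[0,0,0],"rot":[0,0,0],"jaw":0.02},{"translation":[0,0,0],"rot":[0,0,0],"jaw":0.02},{"translation":[0,0,0],"rot":[0,0,0],"jaw":0.02},{"translation":[0,0,0],"rot":[0,0,0],"jaw":0.02}]' 25
python3 -c "
from h import *
go(.5,.1187,.040,-11.8)"
```

```text
clock: 5.23
position: [0.5011, 0.1192, 0.0425]
ee_rot: [0.323, 3.125, 0.0]
force: [0.7, -0.1, 1.4]
width: 0.71
clock: 5.9
position: [0.501, 0.1186, 0.042]
ee_rot: [0.323, 3.125, -0.001]
force: [-0.9, -1.8, 6.2]
width: 0.371
t 5.9 p [0.501  0.1186 0.042 ] tool y az 78.19 J7 0.36 zaxis [ 3.e-04 -5.e-04 -1.e+00] F [-0.91 -1.78  6.17] w 34.1
tool-frame shift [ 0.0009 -0.0001  0.002 ]
rot z tool deg -0.01 alt 179.99
```

```bash
python3 -m creep '[{"translation":[0,0,-0.005],"rot":[0,0,0],"jaw":0.02},{"translation":[0,0,-0.01],"rot":[0,0,0],"jaw":0.02},{"translation":[0,0,-0.01],"rot":[0,0,0],"jaw":0.02},{"translation":[0,0,-0.01],"rot":[0,0,0],"jaw":0.02},{"translation":[0,0,-0.01],"rot":[0,0,0],"jaw":0.02},{"translation":[0,0,-0.01],"rot":[0,0,0],"jaw":0.02},{"translation":[0,0,-0.007],"rot":[0,0,0],"jaw":0.02},{"translation":[0,0,0],"rot":[0,0,0],"jaw":0.02},{"translation":[0,0,0],"rot":[0,0,0],"jaw":0.02},{"translation":[0,0,0],"rot":[0,0,0],"jaw":0.02}]' 
for i in 1 2 3; do python3 -m creep '[{"translation":[0,0,0],"rot":[0,0,0],"jaw":0.02},{"translation":[0,0,0],"rot":[0,0,0],"jaw":0.02},{"translation":[0,0,0],"rot":[0,0,0],"jaw":0.02}]' | grep -E 'force|clock|pos'; done
python3 - <<'E'
from h import *
go(.501,.1187,.042,-11.8)
b=optics.get_image("side")
cv2.imwrite("pics/3.png",cv2.resize(b[100:300,200:400],None,fx=3,fy=3)[:,:,::-1])
E
```

```text
clock: 6.73
position: [0.5006, 0.1186, 0.1034]
ee_rot: [-0.323, -3.125, 0.001]
force: [-0.1, 0.4, -5.6]
width: 0.371
clock: 6.98
position: [0.5006, 0.1189, 0.1033]
force: [-0.6, 0.4, -5.1]
clock: 7.23
position: [0.5008, 0.1189, 0.1036]
force: [-0.2, 0.4, -6.0]
clock: 7.48
position: [0.5008, 0.1189, 0.1037]
force: [-0.8, 0.3, -6.0]
t 7.48 p [0.5008 0.1189 0.1037] tool y az 78.21 J7 0.45 zaxis [-0.e+00 -1.e-04 -1.e+00] F [-0.81  0.28 -5.97] w 34.3
tool-frame shift [-0.0002 -0.0001  0.0617]
rot z tool deg 0.01 alt -179.99
```

View pics/3.png

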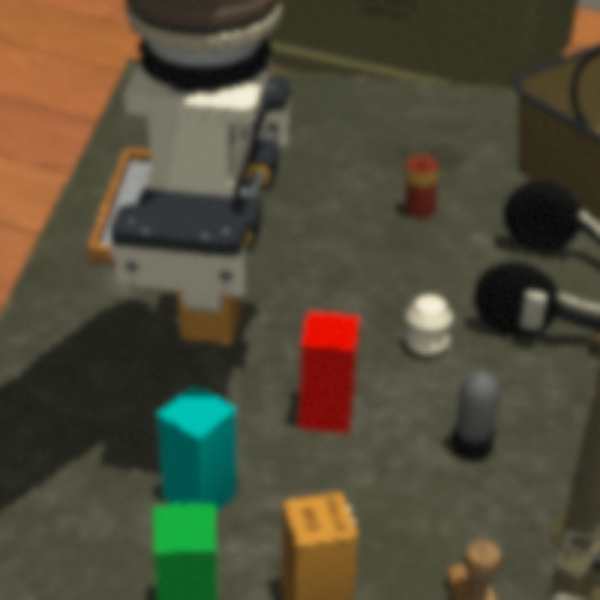

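The left carton is clear of the table and the wrist feels about 5.7 N, so it is heavy. I'll set it back down, then weigh the right one.

```bash
python3 -m creep '[{"translation":[0,0,0.005],"rot":[0,0,0],"jaw":0.02},{"translation":[0,0,0.01],"rot":[0,0,0],"jaw":0.02},{"translation":[0,0,0.01],"rot":[0,0,0],"jaw":0.02},{"translation":[0,0,0.01],"rot":[0,0,0],"jaw":0.02},{"translation":[0,0,0.01],"rot":[0,0,0],"jaw":0.02},{"translation":[0,0,0.008],"rot":[0,0,0],"jaw":0.02},{"translation":[0,0,0.004],"rot":[0,0,0],"jaw":0.02},{"translation":[0,0,0.003],"rot":[0,0,0],"jaw":0.02},{"translation":[0,0,0.001],"rot":[0,0,0],"jaw":0.02},{"translation":[0,0,0],"rot":[0,0,0],"jaw":0.02},{"translation":[0,0,0],"rot":[0,0,0],"jaw":0.02},{"translation":[0,0,0],"rot":[0,0,0],"jaw":0.02}]'
```

```text
clock: 8.53
position: [0.5011, 0.119, 0.0431]
ee_rot: [0.323, 3.124, 0.0]
force: [-0.0, -0.4, -5.0]
width: 0.369
```

```bash
python3 -m creep '[{"translation":[0,0,0.001],"rot":[0,0,0],"jaw":0.02},{"translation":[0,0,0.001],"rot":[0,0,0],"jaw":0.02},{"translation":[0,0,0],"rot":[0,0,0],"jaw":0.02},{"translation":[0,0,0],"rot":[0,0,0],"jaw":0.02},{"translation":[0,0,0],"rot":[0,0,0],"jaw":0.02}]'
```

```text
clock: 8.95
position: [0.5012, 0.119, 0.042]
ee_rot: [0.323, 3.123, -0.001]
force: [-4.2, -2.3, 13.0]
width: 0.372
```

Bearing on the table. I'll open and rise.

```bash
python3 -m creep '[{"translation":[0,0,-0.001],"rot":[0,0,0],"jaw":0.034},{"translation":[0,0,0],"rot":[0,0,0],"jaw":0.065},{"translation":[0,0,0],"rot":[0,0,0],"jaw":0.065},{"translation":[0,0,0],"rot":[0,0,0],"jaw":0.065},{"translation":[0,0,0],"rot":[0,0,0],"jaw":0.065},{"translation":[0,0,0],"rot":[0,0,0],"jaw":0.065}]'
python3 -m creep '[{"translation":[0,0,-0.01],"rot":[0,0,0],"jaw":0.065},{"translation":[0,0,-0.03],"rot":[0,0,0],"jaw":0.065},{"translation":[0,0,-0.035],"rot":[0,0,0],"jaw":0.065},{"translation":[0,0,-0.035],"rot":[0,0,0],"jaw":0.065},{"translation":[0,0,-0.02],"rot":[0,0,0],"jaw":0.065},{"translation":[0,0,0],"rot":[0,0,0],"jaw":0.065}]'
python3 - <<'E'
from h import *
go(.557,-.0668,.17,11)
b=optics.get_image("side");a=optics.get_image("top")
cv2.imwrite("pics/4.png",np.hstack([cv2.resize(x[100:300,200:400],None,fx=2,fy=2) for x in(b,a)])[:,:,::-1])
E
```

```text
clock: 9.45
position: [0.5009, 0.119, 0.0417]
ee_rot: [0.323, 3.125, 0.0]
force: [1.0, -0.5, -0.1]
width: 0.677
clock: 9.95
position: [0.5028, 0.1205, 0.1767]
ee_rot: [0.322, 3.119, 0.004]
force: [0.3, 0.2, 0.7]
width: 0.707
t 9.95 p [0.5028 0.1205 0.1767] tool y az 78.22 J7 0.54 zaxis [ 0.0067  0.0019 -1.    ] F [0.27 0.21 0.71] w 64.9
tool-frame shift [-0.0913 -0.1723  0.0067]
rot z tool deg -22.78 alt 157.22
```

View pics/4.png

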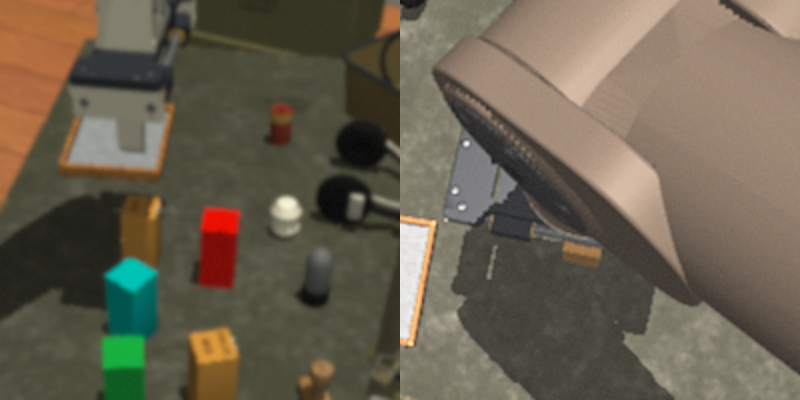

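The left carton is standing (side crop, about (140,230)). Next, the right carton.

```bash
python3 -m creep '[{"translation":[-0.0152,-0.0287,0],"rot":[0,0,0],"jaw":0.065},{"translation":[-0.0152,-0.0287,0],"rot":[0,0,0],"jaw":0.065},{"translation":[-0.0152,-0.0287,0],"rot":[0,0,0],"jaw":0.065},{"translation":[-0.0152,-0.0287,0],"rot":[0,0,0],"jaw":0.065},{"translation":[-0.0152,-0.0287,0],"rot":[0,0,0],"jaw":0.065},{"translation":[-0.0152,-0.0287,0],"rot":[0,0,0],"jaw":0.065},{"translation":[0,0,0],"rot":[0,0,-6],"jaw":0.065},{"translation":[0,0,0],"rot":[0,0,-6],"jaw":0.065},{"translation":[0,0,0],"rot":[0,0,-6],"jaw":0.065},{"translation":[0,0,0],"rot":[0,0,-4.8],"jaw":0.065},{"translation":[0,0,0],"rot":[0,0,0],"jaw":0.065},{"translation":[0,0,0],"rot":[0,0,0],"jaw":0.065}]'
python3 - <<'E'
from h import *
go(.557,-.0668,.042,11)
b=optics.get_image("side");a=optics.get_image("top")
cv2.imwrite("pics/5.png",np.hstack([cv2.resize(x[150:350,200:400],None,fx=2,fy=2) for x in(b,a)])[:,:,::-1])
E
```

```text
clock: 11.05
position: [0.5542, -0.0683, 0.1707]
ee_rot: [0.297, -3.126, -0.001]
force: [0.5, -0.1, -0.8]
width: 0.709
t 11.05 p [ 0.5542 -0.0683  0.1707] tool y az 100.86 J7 1.23 zaxis [-1.9e-03  7.0e-04 -1.0e+00] F [ 0.5  -0.13 -0.8 ] w 65.1
tool-frame shift [-0.0032  0.0008  0.1287]
rot z tool deg -0.14 alt 179.86
```

View pics/5.png

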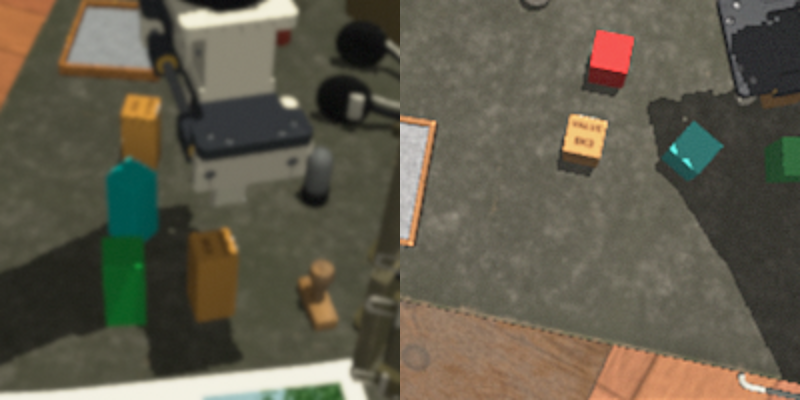

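The right carton ((215,275) in the side crop) is below the gripper, and nothing is in the way of the fingers. I'll descend.

```bash
python3 -m creep '[{"translation":[-0.002,0,0.03],"rot":[0,0,0],"jaw":0.065},{"translation":[0,0,0.03],"rot":[0,0,0],"jaw":0.065},{"translation":[0,0,0.015],"rot":[0,0,0],"jaw":0.065},{"translation":[0,0,0],"rot":[0,0,0],"jaw":0.065},{"translation":[0,0,0],"rot":[0,0,0],"jaw":0.065}]'
python3 - <<'E'
from h import *
go(.557,-.0668,.042,11)
b=optics.get_image("side")
cv2.imwrite("pics/6.png",cv2.resize(b[150:350,200:400],None,fx=3,fy=3)[:,:,::-1])
E
```

```text
clock: 11.57
position: [0.5565, -0.0676, 0.0967]
ee_rot: [0.301, -3.126, -0.001]
force: [0.0, 0.5, 0.2]
width: 0.71
t 11.57 p [ 0.5565 -0.0676  0.0967] tool y az 101.0 J7 1.16 zaxis [-1.3e-03  2.0e-04 -1.0e+00] F [0.01 0.55 0.23] w 65.2
tool-frame shift [-0.0007  0.0007  0.0547]
rot z tool deg -0.0 alt 180.0
```

View pics/6.png

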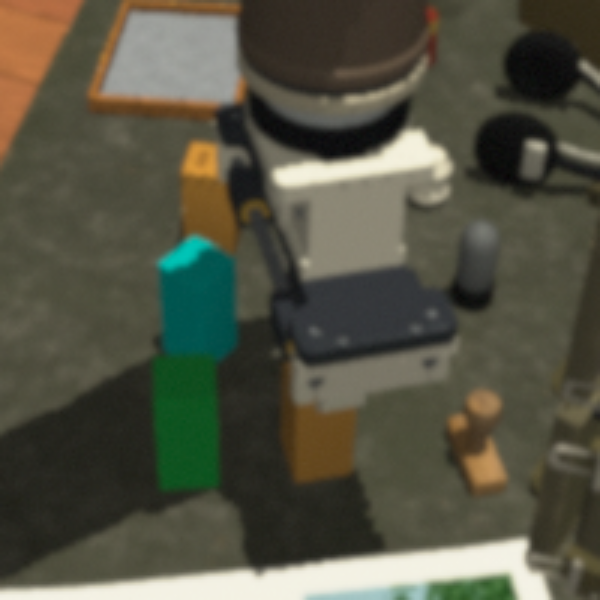

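```bash
python3 -m creep '[{"translation":[0,0,0.02],"rot":[0,0,0],"jaw":0.065},{"translation":[0,0,0.02],"rot":[0,0,0],"jaw":0.065},{"translation":[0,0,0.014],"rot":[0,0,0],"jaw":0.065},{"translation":[0,0,0],"rot":[0,0,0],"jaw":0.065},{"translation":[0,0,0],"rot":[0,0,0],"jaw":0.065}]'
python3 -m creep '[{"translation":[0,0,0],"rot":[0,0,0],"jaw":0.02},{"translation":[0,0,0],"rot":[0,0,0],"jaw":0.02},{"translation":[0,0,0],"rot":[0,0,0],"jaw":0.02},{"translation":[0,0,0],"rot":[0,0,0],"jaw":0.02},{"translation":[0,0,0],"rot":[0,0,0],"jaw":0.02},{"translation":[0,0,0],"rot":[0,0,0],"jaw":0.02},{"translation":[0,0,0],"rot":[0,0,0],"jaw":0.02},{"translation":[0,0,0],"rot":[0,0,0],"jaw":0.02}]' 25
python3 -m creep '[{"translation":[0,0,-0.005],"rot":[0,0,0],"jaw":0.02},{"translation":[0,0,-0.01],"rot":[0,0,0],"jaw":0.02},{"translation":[0,0,-0.01],"rot":[0,0,0],"jaw":0.02},{"translation":[0,0,-0.01],"rot":[0,0,0],"jaw":0.02},{"translation":[0,0,-0.01],"rot":[0,0,0],"jaw":0.02},{"translation":[0,0,-0.01],"rot":[0,0,0],"jaw":0.02},{"translation":[0,0,-0.007],"rot":[0,0,0],"jaw":0.02},{"translation":[0,0,0],"rot":[0,0,0],"jaw":0.02},{"translation":[0,0,0],"rot":[0,0,0],"jaw":0.02},{"translation":[0,0,0],"rot":[0,0,0],"jaw":0.02}]' 
for i in 1 2 3; do python3 -m creep '[{"translation":[0,0,0],"rot":[0,0,0],"jaw":0.02},{"translation":[0,0,0],"rot":[0,0,0],"jaw":0.02},{"translation":[0,0,0],"rot":[0,0,0],"jaw":0.02}]' | grep -E 'force|clock|pos'; done
python3 - <<'E'
from h import *
go(.557,-.0668,.042,11)
b=optics.get_image("side")
cv2.imwrite("pics/7.png",cv2.resize(b[150:350,200:400],None,fx=3,fy=3)[:,:,::-1])
E
```

```text
clock: 12.03
position: [0.5571, -0.0678, 0.0433]
ee_rot: [-0.301, 3.127, 0.0]
force: [0.5, 0.2, -0.0]
width: 0.708
clock: 12.7
position: [0.557, -0.0681, 0.043]
ee_rot: [-0.301, 3.127, -0.001]
force: [-1.3, -0.4, 5.7]
width: 0.37
clock: 13.53
position: [0.5566, -0.0681, 0.1044]
ee_rot: [0.301, -3.127, 0.0]
force: [0.4, -0.7, -1.1]
width: 0.37
clock: 13.78
position: [0.5566, -0.0679, 0.1043]
force: [0.6, -0.4, 0.9]
clock: 14.03
position: [0.5568, -0.0679, 0.1046]
force: [-0.1, -0.1, -0.9]
clock: 14.28
position: [0.5568, -0.068, 0.1047]
force: [-0.6, 1.0, -1.1]
t 14.28 p [ 0.5568 -0.068   0.1047] tool y az 101.0 J7 1.16 zaxis [-0.e+00 -1.e-04 -1.e+00] F [-0.63  1.04 -1.12] w 33.5
tool-frame shift [-0.0004  0.0011  0.0627]
rot z tool deg 0.0 alt -180.0
```

View pics/7.png

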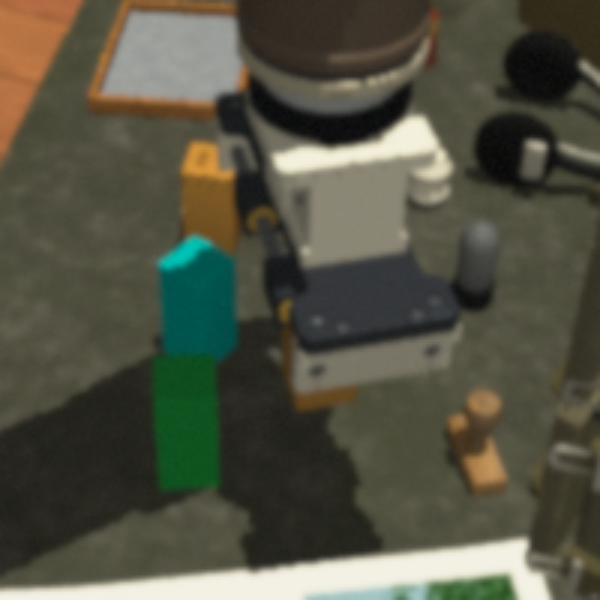

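The right carton is lifted and weighs about 1 N, so it is light. I'll set it down where it stood.

```bash
python3 -m creep '[{"translation":[0,0,0.005],"rot":[0,0,0],"jaw":0.02},{"translation":[0,0,0.01],"rot":[0,0,0],"jaw":0.02},{"translation":[0,0,0.01],"rot":[0,0,0],"jaw":0.02},{"translation":[0,0,0.01],"rot":[0,0,0],"jaw":0.02},{"translation":[0,0,0.01],"rot":[0,0,0],"jaw":0.02},{"translation":[0,0,0.008],"rot":[0,0,0],"jaw":0.02},{"translation":[0,0,0.004],"rot":[0,0,0],"jaw":0.02},{"translation":[0,0,0.003],"rot":[0,0,0],"jaw":0.02},{"translation":[0,0,0.001],"rot":[0,0,0],"jaw":0.02},{"translation":[0,0,0.001],"rot":[0,0,0],"jaw":0.02},{"translation":[0,0,0],"rot":[0,0,0],"jaw":0.02},{"translation":[0,0,0],"rot":[0,0,0],"jaw":0.02}]'
```

```text
clock: 15.33
position: [0.5572, -0.0679, 0.0431]
ee_rot: [-0.301, 3.126, -0.0]
force: [0.3, -0.2, -1.5]
width: 0.37
```

```bash
python3 -m creep '[{"translation":[0,0,0.001],"rot":[0,0,0],"jaw":0.02},{"translation":[0,0,0],"rot":[0,0,0],"jaw":0.02},{"translation":[0,0,0],"rot":[0,0,0],"jaw":0.02},{"translation":[0,0,0],"rot":[0,0,0],"jaw":0.02}]'
```

```text
clock: 15.67
position: [0.5573, -0.0679, 0.043]
ee_rot: [-0.301, 3.126, -0.001]
force: [-4.9, -1.5, 10.8]
width: 0.371
```

```bash
python3 -m creep '[{"translation":[0,0,-0.001],"rot":[0,0,0],"jaw":0.034},{"translation":[0,0,0],"rot":[0,0,0],"jaw":0.065},{"translation":[0,0,0],"rot":[0,0,0],"jaw":0.065},{"translation":[0,0,0],"rot":[0,0,0],"jaw":0.065},{"translation":[0,0,0],"rot":[0,0,0],"jaw":0.065},{"translation":[0,0,0],"rot":[0,0,0],"jaw":0.065}]'
python3 -m creep '[{"translation":[0,0,-0.01],"rot":[0,0,0],"jaw":0.065},{"translation":[0,0,-0.03],"rot":[0,0,0],"jaw":0.065},{"translation":[0,0,-0.035],"rot":[0,0,0],"jaw":0.065},{"translation":[0,0,-0.035],"rot":[0,0,0],"jaw":0.065},{"translation":[0,0,-0.02],"rot":[0,0,0],"jaw":0.065},{"translation":[0,0,0],"rot":[0,0,0],"jaw":0.065},{"translation":[0,0,0],"rot":[0,0,0],"jaw":0.065}]'
python3 - <<'E'
from h import *
go(.501,.119,.175,-11.8)
b=optics.get_image("side");a=optics.get_image("top")
cv2.imwrite("pics/8.png",np.hstack([cv2.resize(x[150:350,200:400],None,fx=2,fy=2) for x in(b,a)])[:,:,::-1])
E
```

```text
clock: 16.17
position: [0.5568, -0.0679, 0.0426]
ee_rot: [0.301, -3.127, -0.0]
force: [-0.5, 0.6, -0.9]
width: 0.676
clock: 16.75
position: [0.5575, -0.0679, 0.1744]
ee_rot: [-0.301, 3.125, -0.001]
force: [-0.6, 0.1, 0.3]
width: 0.706
t 16.75 p [ 0.5575 -0.0679  0.1744] tool y az 100.99 J7 1.24 zaxis [ 2.7e-03 -6.0e-04 -1.0e+00] F [-0.58  0.11  0.26] w 64.8
tool-frame shift [ 0.0199  0.1942 -0.0008]
rot z tool deg 22.79 alt -157.21
```

View pics/8.png

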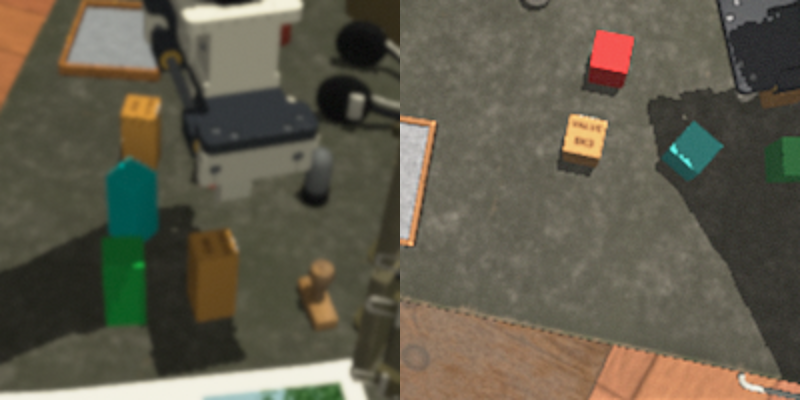

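Both cartons stand where they were. Back to the left one.

```bash
python3 -m creep '[{"translation":[0.0033,0.0324,0],"rot":[0,0,0],"jaw":0.065},{"translation":[0.0033,0.0324,0],"rot":[0,0,0],"jaw":0.065},{"translation":[0.0033,0.0324,0],"rot":[0,0,0],"jaw":0.065},{"translation":[0.0033,0.0324,0],"rot":[0,0,0],"jaw":0.065},{"translation":[0.0033,0.0324,0],"rot":[0,0,0],"jaw":0.065},{"translation":[0.0033,0.0324,0],"rot":[0,0,0],"jaw":0.065},{"translation":[0,0,0],"rot":[0,0,6],"jaw":0.065},{"translation":[0,0,0],"rot":[0,0,6],"jaw":0.065},{"translation":[0,0,0],"rot":[0,0,6],"jaw":0.065},{"translation":[0,0,0],"rot":[0,0,4.8],"jaw":0.065},{"translation":[0,0,0],"rot":[0,0,0],"jaw":0.065},{"translation":[0,0,0],"rot":[0,0,0],"jaw":0.065}]'
python3 -c "
from h import *
go(.501,.119,.042,-11.8)"
```

```text
clock: 17.85
position: [0.4998, 0.1189, 0.1719]
ee_rot: [-0.318, -3.124, 0.001]
force: [0.3, 0.0, -0.0]
width: 0.708
t 17.85 p [0.4998 0.1189 0.1719] tool y az 78.38 J7 0.55 zaxis [-1.5e-03 -7.0e-04 -1.0e+00] F [ 0.26  0.05 -0.02] w 65.0
tool-frame shift [-0.0013  0.0005  0.1299]
rot z tool deg 0.18 alt -179.82
```

```bash
python3 -m creep '[{"translation":[0,0,0.03],"rot":[0,0,0],"jaw":0.065},{"translation":[0,0,0.03],"rot":[0,0,0],"jaw":0.065},{"translation":[0,0,0.025],"rot":[0,0,0],"jaw":0.065},{"translation":[0,0,0.02],"rot":[0,0,0],"jaw":0.065},{"translation":[0,0,0.015],"rot":[0,0,0],"jaw":0.065},{"translation":[0,0,0.009],"rot":[0,0,0],"jaw":0.065},{"translation":[0,0,0],"rot":[0,0,0],"jaw":0.065},{"translation":[0,0,0],"rot":[0,0,0],"jaw":0.065}]'
python3 -m creep '[{"translation":[0,0,0],"rot":[0,0,0],"jaw":0.02},{"translation":[0,0,0],"rot":[0,0,0],"jaw":0.02},{"translation":[0,0,0],"rot":[0,0,0],"jaw":0.02},{"translation":[0,0,0],"rot":[0,0,0],"jaw":0.02},{"translation":[0,0,0],"rot":[0,0,0],"jaw":0.02},{"translation":[0,0,0],"rot":[0,0,0],"jaw":0.02},{"translation":[0,0,0],"rot":[0,0,0],"jaw":0.02},{"translation":[0,0,0],"rot":[0,0,0],"jaw":0.02}]' 25
python3 -m creep '[{"translation":[0,0,-0.005],"rot":[0,0,0],"jaw":0.02},{"translation":[0,0,-0.01],"rot":[0,0,0],"jaw":0.02},{"translation":[0,0,-0.01],"rot":[0,0,0],"jaw":0.02},{"translation":[0,0,-0.01],"rot":[0,0,0],"jaw":0.02},{"translation":[0,0,-0.01],"rot":[0,0,0],"jaw":0.02},{"translation":[0,0,-0.01],"rot":[0,0,0],"jaw":0.02},{"translation":[0,0,-0.007],"rot":[0,0,0],"jaw":0.02},{"translation":[0,0,0],"rot":[0,0,0],"jaw":0.02},{"translation":[0,0,0],"rot":[0,0,0],"jaw":0.02},{"translation":[0,0,0],"rot":[0,0,0],"jaw":0.02}]' 
python3 -c "
from h import *
go(.474,.341,.103,-8.7)"
```

```text
clock: 18.52
position: [0.5001, 0.1193, 0.0436]
ee_rot: [-0.32, -3.124, -0.0]
force: [0.4, 0.4, 0.2]
width: 0.708
clock: 19.18
position: [0.5005, 0.1191, 0.0441]
ee_rot: [0.323, 3.124, -0.0]
force: [-0.6, -0.8, 5.7]
width: 0.367
clock: 20.02
position: [0.5001, 0.1188, 0.1054]
ee_rot: [-0.323, -3.125, 0.001]
force: [0.1, 0.2, -6.0]
width: 0.376
t 20.02 p [0.5001 0.1188 0.1054] tool y az 78.19 J7 0.46 zaxis [-4.e-04 -4.e-04 -1.e+00] F [ 0.07  0.24 -6.03] w 34.5
tool-frame shift [0.071  0.2122 0.0023]
rot z tool deg -3.11 alt 176.89
```

```bash
python3 -m creep '[{"translation":[0.002,0.006,0],"rot":[0,0,0],"jaw":0.02},{"translation":[0.005,0.014,0],"rot":[0,0,0],"jaw":0.02},{"translation":[0.007,0.021,0],"rot":[0,0,0],"jaw":0.02},{"translation":[0.008,0.024,0],"rot":[0,0,0],"jaw":0.02},{"translation":[0.009,0.027,0],"rot":[0,0,0],"jaw":0.02},{"translation":[0.009,0.027,0],"rot":[0,0,0],"jaw":0.02},{"translation":[0.009,0.027,0],"rot":[0,0,0],"jaw":0.02},{"translation":[0.008,0.024,0],"rot":[0,0,0],"jaw":0.02},{"translation":[0.007,0.021,0],"rot":[0,0,0],"jaw":0.02},{"translation":[0.005,0.014,0],"rot":[0,0,0],"jaw":0.02},{"translation":[0.002,0.007,0],"rot":[0,0,0],"jaw":0.02},{"translation":[0,0,0],"rot":[0,0,0],"jaw":0.02}]'
python3 -m creep '[{"translation":[0,0,0],"rot":[0,0,0],"jaw":0.02},{"translation":[0,0,0],"rot":[0,0,0],"jaw":0.02},{"translation":[0,0,0],"rot":[0,0,0],"jaw":0.02}]'
python3 - <<'E'
from h import *
go(.474,.341,.052,-8.7)
b=optics.get_image("side");a=optics.get_image("top")
cv2.imwrite("pics/9.png",np.hstack([cv2.resize(x,None,fx=2,fy=2) for x in(b[100:300,180:380],a[150:350,80:280])])[:,:,::-1])
E
```

```text
clock: 21.02
position: [0.473, 0.3434, 0.1054]
ee_rot: [-0.318, -3.124, -0.002]
force: [-0.6, 0.1, -5.4]
width: 0.373
clock: 21.27
position: [0.4747, 0.3395, 0.1054]
ee_rot: [0.326, 3.125, -0.002]
force: [0.3, -0.2, -5.9]
width: 0.369
t 21.27 p [0.4747 0.3395 0.1054] tool y az 78.1 J7 0.11 zaxis [-1.0e-04 -1.4e-03 -1.0e+00] F [ 0.34 -0.22 -5.87] w 33.9
tool-frame shift [0.001  0.0014 0.0534]
rot z tool deg -3.2 alt 176.8
```

View pics/9.png

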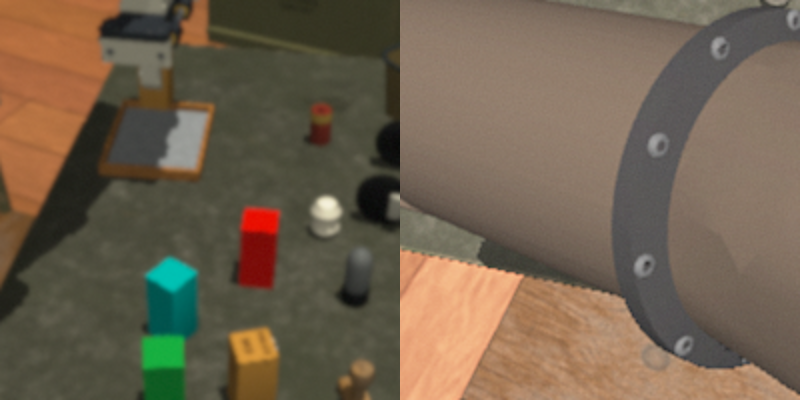

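The carton is over the tray, so I'll lower it.

```bash
python3 -m creep '[{"translation":[0,0,0.005],"rot":[0,0,0],"jaw":0.02},{"translation":[0,0,0.01],"rot":[0,0,0],"jaw":0.02},{"translation":[0,0,0.01],"rot":[0,0,0],"jaw":0.02},{"translation":[0,0,0.01],"rot":[0,0,0],"jaw":0.02},{"translation":[0,0,0.009],"rot":[0,0,0],"jaw":0.02},{"translation":[0,0,0.005],"rot":[0,0,0],"jaw":0.02},{"translation":[0,0,0.003],"rot":[0,0,0],"jaw":0.02},{"translation":[0,0,0.001],"rot":[0,0,0],"jaw":0.02},{"translation":[0,0,0],"rot":[0,0,0],"jaw":0.02},{"translation":[0,0,0],"rot":[0,0,0],"jaw":0.02}]'
python3 -m creep '[{"translation":[0,0,0.001],"rot":[0,0,0],"jaw":0.02},{"translation":[0,0,0],"rot":[0,0,0],"jaw":0.02},{"translation":[0,0,0],"rot":[0,0,0],"jaw":0.02}]'
```

```text
clock: 22.2
position: [0.4743, 0.3415, 0.053]
ee_rot: [0.323, 3.125, 0.001]
force: [-0.5, 0.0, -5.8]
width: 0.369
clock: 22.45
position: [0.4743, 0.3411, 0.0519]
ee_rot: [0.323, 3.125, 0.0]
force: [-0.5, 0.3, -4.6]
width: 0.369
```

```bash
python3 -m creep '[{"translation":[0,0,0.001],"rot":[0,0,0],"jaw":0.02},{"translation":[0,0,0],"rot":[0,0,0],"jaw":0.02},{"translation":[0,0,0],"rot":[0,0,0],"jaw":0.02}]'
python3 -m creep '[{"translation":[0,0,0.001],"rot":[0,0,0],"jaw":0.02},{"translation":[0,0,0],"rot":[0,0,0],"jaw":0.02},{"translation":[0,0,0],"rot":[0,0,0],"jaw":0.02}]'
```

```text
clock: 22.7
position: [0.4742, 0.3411, 0.0507]
ee_rot: [0.323, 3.125, -0.0]
force: [-0.2, -0.0, -5.9]
width: 0.368
clock: 22.95
position: [0.4742, 0.3413, 0.0501]
ee_rot: [0.323, 3.125, 0.0]
force: [-2.1, -1.2, 2.2]
width: 0.368
```

Contact. Release and rise.

```bash
python3 -m creep '[{"translation":[0,0,0],"rot":[0,0,0],"jaw":0.034},{"translation":[0,0,0],"rot":[0,0,0],"jaw":0.065},{"translation":[0,0,0],"rot":[0,0,0],"jaw":0.065},{"translation":[0,0,0],"rot":[0,0,0],"jaw":0.065},{"translation":[0,0,0],"rot":[0,0,0],"jaw":0.065},{"translation":[0,0,0],"rot":[0,0,0],"jaw":0.065}]'
python3 -m creep '[{"translation":[0,0,-0.01],"rot":[0,0,0],"jaw":0.065},{"translation":[0,0,-0.03],"rot":[0,0,0],"jaw":0.065},{"translation":[0,0,-0.035],"rot":[0,0,0],"jaw":0.065},{"translation":[0,0,-0.035],"rot":[0,0,0],"jaw":0.065},{"translation":[0,0,-0.04],"rot":[0,0,0],"jaw":0.065},{"translation":[0,0,-0.02],"rot":[0,0,0],"jaw":0.065},{"translation":[0,-0.02,0],"rot":[0,0,0],"jaw":0.065},{"translation":[0,-0.04,0],"rot":[0,0,0],"jaw":0.065},{"translation":[0,-0.04,0],"rot":[0,0,0],"jaw":0.065},{"translation":[0,-0.04,0],"rot":[0,0,0],"jaw":0.065},{"translation":[0,-0.04,0],"rot":[0,0,0],"jaw":0.065},{"translation":[0,-0.04,0],"rot":[0,0,0],"jaw":0.065}]'
python3 -m creep '[{"translation":[0,-0.04,0],"rot":[0,0,0],"jaw":0.065},{"translation":[0,-0.04,0],"rot":[0,0,0],"jaw":0.065},{"translation":[0,-0.04,0],"rot":[0,0,0],"jaw":0.065},{"translation":[0,-0.02,0],"rot":[0,0,0],"jaw":0.065},{"translation":[0,0,0],"rot":[0,0,0],"jaw":0.065},{"translation":[0,0,0],"rot":[0,0,0],"jaw":0.065}]'
python3 - <<'E'
from h import *
go(.474,.341,.2,-8.7)
b=optics.get_image("side");a=optics.get_image("top")
cv2.imwrite("pics/10.png",np.hstack([cv2.resize(x,None,fx=1.9,fy=1.9) for x in(b[120:330,200:400],a[150:360,110:310])])[:,:,::-1])
print(proj("top",[[.474,.341,.081],[.474,.341,.006]]),optics.pinpoint("top","carton_left"),optics.pinpoint("side","carton_left"))
E
```

```text
clock: 23.45
position: [0.4742, 0.3413, 0.0497]
ee_rot: [0.323, 3.125, 0.0]
force: [-0.2, -0.6, -0.1]
width: 0.675
clock: 24.45
position: [0.4283, 0.1244, 0.2202]
ee_rot: [0.322, 3.125, -0.001]
force: [1.0, -1.0, -0.5]
width: 0.709
clock: 24.95
position: [0.4004, -0.0121, 0.2202]
ee_rot: [0.328, 3.124, -0.001]
force: [0.0, 0.6, 0.5]
width: 0.709
t 24.95 p [ 0.4004 -0.0121  0.2202] tool y az 78.02 J7 0.98 zaxis [ 5.e-04 -8.e-04 -1.e+00] F [0.02 0.58 0.45] w 65.1
tool-frame shift [0.0014 0.3607 0.02  ]
rot z tool deg -3.28 alt 176.72
[[165.13829942 231.29634974]
 [175.10712143 235.59261779]] [{'location': [175.3, 234.4], 'score': 0.93}, {'location': [304.4, 183.9], 'score': 0.74}] [{'location': [259.8, 169.3], 'score': 0.6}]
```

View pics/10.png

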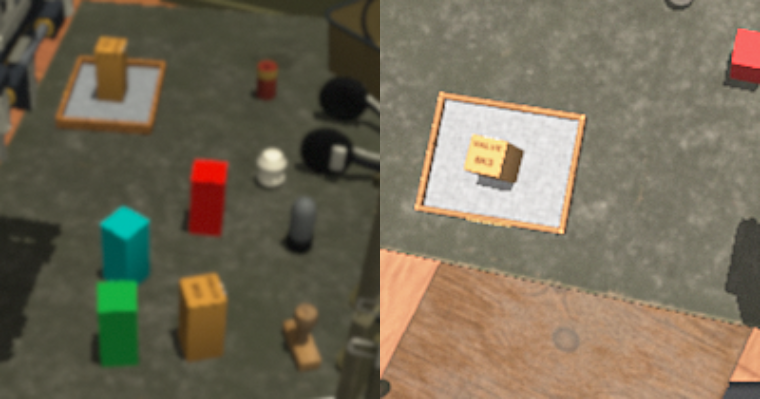

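The left (heavy) carton stands upright in the middle of the tray, with its origin detected at (175,234) in the top view against (175,236) projected. The right carton stands at its old place and the arm is clear.

```bash
python3 -c "
from cell import arm
print(arm.sign_off())"
```

```text
the job is handed in; nothing more can be done
None
```

I lifted both cartons about 6 cm in turn, left first. The wrist felt about 5.7 N for the left one and about 1 N for the right, so the left is the full one. I set each back down, then stood the left carton in the middle of the tray; the right one stays on the table where it started.

**Last checks:** The final pictures show both cartons upright. The left carton's base is within about 1 pixel of the tray centre in the top view. The gripper was open and well clear, with about 23 to 25 s used when I handed in.

**Not checked:** The arm hid the right carton from the top camera at the end, so I judged its final spot from the side view only. That view showed no visible shift. None of my other checks failed or disagreed.

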